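Swap accessory baskets on the lab bench's hook stands

TASK

Get the bench ready for the next class: move the empty grey basket from the green stand to the free blue stand, then hang the orange basket with its adapters on the green stand. Hang each basket square across both prongs, carry it level from hook to hook without setting it down or spilling anything, and leave the other things on the bench where they are.

Things in the scene. Friction and masses are not known exactly. Their poses are not given: they have to be found in the camera images.
- green_stand_seat (a point): Hook seat of the green stand (the working place; the grey basket hangs here at the start): where a hung basket's bar middle lies, 215 mm above the table; z up, x from the robot's side to the post. Two 8 mm prongs along x, at y -30 and +30 mm, carry the bar 4 mm below this point; flat for 12 mm, they rise behind, and in front end in upturned tips at x -24 mm, tops 16 mm above this point: lift a bar over 20 mm to free it, then draw it to -x.
- green_stand_comb (a point): Front end of the green stand's test-lead comb, over the hook: four 6 mm rods along x at y -40, -15, 15, 40 mm, 180 mm above the seat, from the post to straight above the seat. It bars the way straight down to a grip: the tool must come in from -x under it, leaning back to -x some 30 to 50 degrees from vertical.
- green_stand: The fixed stand with green base and top block; origin on the table below the seat, axes as the seat's. Base 160 x 90 mm (x -60 to +100), 12 mm thick; square 20 mm post at x +80 mm, 411 mm high.
- blue_stand_seat (a point): Hook seat of the blue stand (empty at the start): where a hung basket's bar middle lies, 215 mm above the table; z up, x from the robot's side to the post. Two 8 mm prongs along x, at y -30 and +30 mm, carry the bar 4 mm below this point; flat for 12 mm, they rise behind, and in front end in upturned tips at x -24 mm, tops 16 mm above this point: lift a bar over 20 mm to free it, then draw it to -x.
- blue_stand_comb (a point): Front end of the blue stand's test-lead comb, over the hook: four 6 mm rods along x at y -40, -15, 15, 40 mm, 180 mm above the seat, from the post to straight above the seat. It bars the way straight down to a grip: the tool must come in from -x under it, leaning back to -x some 30 to 50 degrees from vertical.
- blue_stand: The fixed stand with blue base and top block; origin on the table below the seat, axes as the seat's. Base 160 x 90 mm (x -60 to +100), 12 mm thick; square 20 mm post at x +80 mm, 411 mm high.
- red_stand_seat (a point): Hook seat of the red stand (the orange basket hangs here at the start): where a hung basket's bar middle lies, 215 mm above the table; z up, x from the robot's side to the post. Two 8 mm prongs along x, at y -30 and +30 mm, carry the bar 4 mm below this point; flat for 12 mm, they rise behind, and in front end in upturned tips at x -24 mm, tops 16 mm above this point: lift a bar over 20 mm to free it, then draw it to -x.
- red_stand_comb (a point): Front end of the red stand's test-lead comb, over the hook: four 6 mm rods along x at y -40, -15, 15, 40 mm, 180 mm above the seat, from the post to straight above the seat. It bars the way straight down to a grip: the tool must come in from -x under it, leaning back to -x some 30 to 50 degrees from vertical.
- red_stand: The fixed stand with red base and top block; origin on the table below the seat, axes as the seat's. Base 160 x 90 mm (x -60 to +100), 12 mm thick; square 20 mm post at x +80 mm, 411 mm high.
- grey_basket_grip (a point): Centre of the black grip plate of the grey basket (empty): an upright plate 12 mm thick in the basket's y, 38 mm along its x, 40 mm high, standing over the middle of the bar. The axes are the basket's: z up, y along the bar. It can be pinched across its 12 mm at any tilt in the x-z plane. The basket's bar lies 45 mm below this point and its underside 180 mm below. Basket mass about 0.3 kg (0.2 to 0.4).
- grey_basket_bar (a point): Middle of the level steel hanging bar of the grey basket, 8 mm thick, 113 mm long along y, held between two upright wires at y = -56 and +56 mm. Below it hangs the open tray, 85 mm (x) x 120 mm (y) x 45 mm high, its underside 135 mm below the bar.
- grey_basket: The grey basket; origin at the centre of the tray's underside, 80 mm above the table when it hangs; z up, y along the bar.
- orange_basket_grip (a point): Centre of the black grip plate of the orange basket (it holds the two loose adapters): an upright plate 12 mm thick in the basket's y, 38 mm along its x, 40 mm high, standing over the middle of the bar. The axes are the basket's: z up, y along the bar. It can be pinched across its 12 mm at any tilt in the x-z plane. The basket's bar lies 45 mm below this point and its underside 180 mm below. Basket mass about 0.3 kg (0.2 to 0.4).
- orange_basket_bar (a point): Middle of the level steel hanging bar of the orange basket, 8 mm thick, 113 mm long along y, held between two upright wires at y = -56 and +56 mm. Below it hangs the open tray, 85 mm (x) x 120 mm (y) x 45 mm high, its underside 135 mm below the bar.
- orange_basket: The orange basket; origin at the centre of the tray's underside, 80 mm above the table when it hangs; z up, y along the bar.
- adapter0_c (a point): Centre of a loose red plug adapter, 28 x 34 x 16 mm with two brass pins on top, about 30 g, lying on the floor (3 mm thick) of the orange basket's tray.
- adapter1_c (a point): Centre of a loose blue plug adapter, 28 x 34 x 16 mm with two brass pins on top, about 30 g, lying on the floor (3 mm thick) of the orange basket's tray.
- can_mid (a point): Bystander, loose, to be left alone: upright spray can, 52 mm across, 130 mm tall; the point is at the middle of its height.
- multimeter_mid (a point): Bystander, loose, to be left alone: yellow hand-held multimeter lying on its back, 160 x 80 x 35 mm, long along its x; the point is at the middle of its height.
- mug_mid (a point): Bystander, loose, to be left alone: blue mug, 76 mm across, 90 mm tall, handle at its +y; the point is at the middle of its height.
- jar_mid (a point): Bystander, loose, to be left alone: small jar, 48 mm across, 65 mm tall; the point is at the middle of its height.
- tape_mid (a point): Bystander, loose, to be left alone: blue roll of tape lying flat, 80 mm across, 22 mm tall; the point is at the middle of its height.
- screwdriver_mid (a point): Bystander, loose, to be left alone: screwdriver lying flat along its x, handle to -x, about 200 mm long; the point is near its middle, 10 mm above the body's origin.
- parts_bin_mid (a point): Bystander, loose, to be left alone: small red open bin, 60 x 45 x 40 mm; the point is at the middle of its height.
There are look-alikes about, which are no part of the job. Of the things shaped like the grey_basket, the grey one is meant. Of the things that look like the orange_basket, the smaller one is meant.

How it is judged:
By the outcome, as a careful person would: the job done as asked, in the order asked, and still so for the second after the job is handed in, with the robot touching nothing.
It also fails if it takes over 67 s, if anything falls off the work surface, if the arm or the gripper's body presses on something with over 40 N, if the wrist force passes 120 N, or if a joint passes its speed limit or range.

ROBOT

A 6-joint arm with a two-finger parallel gripper is mounted at the origin on the work surface. World frame = base frame: x ahead of the robot, y to its left, z up, the work surface at z = 0. Lengths are in m, angles in degrees, forces in N, time in s.
With the tool pointing down it reaches from about 0.325 to 0.85 m from the base axis. Payload 15.5 kg.
Tool frame: the origin (TCP) lies midway between the tips of the shut fingers; the grasp point (between the pads) lies 19 mm behind it; y points along the fingers, x is the direction in which the jaws open and shut, and the axes are right-handed (so a half turn about y gives the same grasp; the last joint's range is limited). The gripper opens to 91 mm and grips with 3 to 60 N. Pads are 32 mm wide; open, the fingers measure 118 mm over their backs; the gripper's body (76 mm by 178 mm) begins 60 mm behind the grasp point.
Start: joints at [-81.217, 28.281, 77.091, -0, 74.628, -5.472], TCP at [0.154, -0.606, 0.214] pointing down, gripper open.
Joint ranges: [-166.48, 166.48], [-47.26, 123.95], [12.59, 153.08], [-70.14, 250.14], [6.76, 159.57], [-176.63, 176.63]. Speed limits (degrees/s): [108.29, 108.29, 147.25, 172.46, 172.46, 172.46].

INTERFACE

Orientations are given as a 3x3 rotation matrix whose columns are the frame's x, y, z axes.
In Python, from bench import ctrl gives the robot as it stands. The module is installed in compiled form; this text tells all that it offers. Calls block until the motion is done:
- ctrl.goto(position, orientation): joint-space move of the TCP to a pose.
- ctrl.move_l(position, vel=0.15, ori=None, contact_N=None): straight line of the TCP; ori=None keeps the orientation; vel is the mean speed in m/s. With contact_N (N) it stops when the force on the tool has changed by that much, and returns True; else False.
- ctrl.movej(angles): joint-space move.
- ctrl.command_gripper(opening): opening from 0.0 (shut) to 1.0 (fully open); the grip force is fixed at half the most; returns when the fingers have stopped.
- ctrl.sleep(seconds).
- ctrl.ik(position, orientation): joint angles nearest the present ones, or None.
- ctrl.read_camera(name): name is "scene" or "top" or "wrist"; returns the picture (420x560x3 uint8, blue, green, red); there is no depth.
- ctrl.camera_params(name): a dict with "fx", "fy", "cx", "cy" (pixels), "pose" (4x4, takes a point from camera to world coordinates); the wrist camera has in their place "T_tool_cam" (4x4, takes a point from camera to tool coordinates, whose origin is the TCP and whose axes are the tool frame's). Camera axes: x right, y up, looking along -z (the intrinsics and any distortion apply to the point x, -y, -z); pixel columns grow to the right and rows downward; lengths in m; the calibration is good to about 2 mm. A picture is of the moment at which its call begins: read the wrist's pose just before it. camera_params takes no time and is no camera call.
A pose or a line that the arm cannot do raises ctrl.MotionError and nothing moves.
- ctrl.sign_off(): hands the job in, once; it reports no verdict.
Readings, each from a call of its own:
- ctrl.current_t(): time.
- ctrl.current_q(): joint angles.
- ctrl.current_dq(): joint speeds.
- ctrl.current_effort(): joint torques, N m.
- ctrl.current_tool_pos(): TCP position.
- ctrl.current_eef_rot(): TCP orientation.
- ctrl.current_contact_force(): force on the tool from outside, world axes, zero at the start.
- ctrl.current_wrist_torque(): the same for the moment, N m.
- ctrl.current_grip_width(): opening from 0.0 (shut) to 1.0 (fully open).
Only numpy, scipy, OpenCV 4.12 (cv2) and the standard library are available. Lean on these libraries where they do the work, as an engineer would, in place of code of your own. Each camera call takes 0.05 s, during which the arm holds its last target.

## Working session

There is one attempt and no reset: what is moved stays moved. The work goes in short steps, each a Python script; the robot and the scene stay as the last script left them, time stands still between calls to the robot, and variables do not carry over. Pictures are saved under pics/ and viewed, and the job is handed in when it is done.

```bash
mkdir -p pics
python3 - <<'E'
from bench import ctrl
import cv2, numpy as np
np.set_printoptions(precision=4,suppress=True)
for n in ["scene","top","wrist"]:
    p=ctrl.camera_params(n); print(n,p)
    cv2.imwrite(f"pics/{n}0.png",ctrl.read_camera(n))
print(ctrl.current_t(),ctrl.current_eef_rot(),ctrl.current_tool_pos())
E
```

```text
scene {'fx': 390.2409247822075, 'fy': 390.2409247822075, 'cx': 287.9399629602356, 'cy': 211.00635812109073, 'pose': array([[-0.3273, -0.691 ,  0.6445,  1.2109],
       [ 0.9449, -0.2425,  0.2199,  0.3357],
       [ 0.0044,  0.681 ,  0.7323,  1.0591],
       [ 0.    ,  0.    ,  0.    ,  1.    ]])}
top {'fx': 402.1305106388082, 'fy': 402.1305106388082, 'cx': 282.7610864357379, 'cy': 214.9412562545146, 'pose': array([[-0.0261,  0.9874, -0.1562,  0.3109],
       [-0.9995, -0.0283, -0.0118,  0.0794],
       [-0.0161,  0.1558,  0.9877,  1.3354],
       [ 0.    ,  0.    ,  0.    ,  1.    ]])}
wrist {'fx': 357.3412586532417, 'fy': 357.3412586532417, 'cx': 285.57351630670547, 'cy': 212.70833611194618, 'T_tool_cam': array([[ 1.    , -0.0009,  0.0004,  0.001 ],
       [ 0.0006,  0.2549, -0.967 , -0.1707],
       [ 0.0007,  0.967 ,  0.2549,  0.0718],
       [ 0.    ,  0.    ,  0.    ,  1.    ]])}
0.15 [[ 0.2462 -0.0002  0.9692]
 [-0.9692  0.001   0.2462]
 [-0.001  -1.      0.0001]] [ 0.1538 -0.6055  0.2135]
```

View pics/scene0.png

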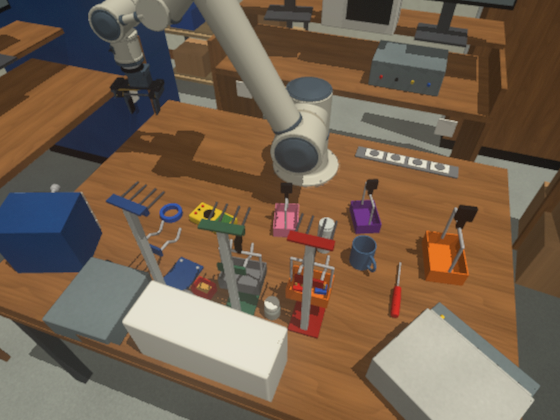

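View pics/top0.png

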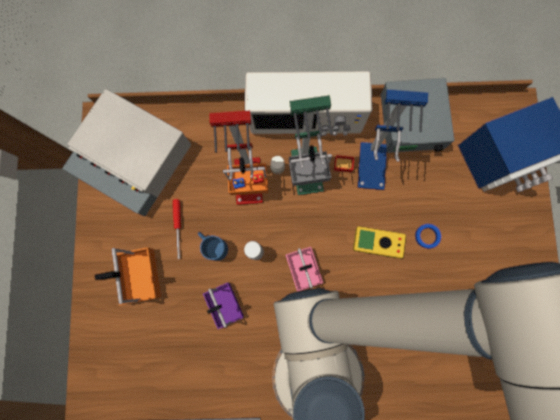

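View pics/wrist0.png

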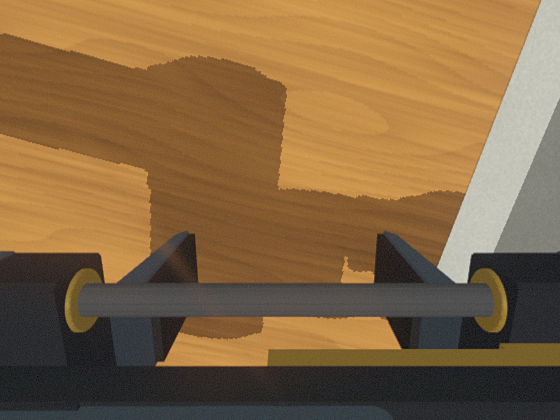

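The scene and top views show the red stand with the orange basket at top-view pixel (245,180), the green stand with the grey basket at (310,165), and the blue stand at (400,130). The big orange basket at (135,275), the purple and the pink are the look-alikes. I'll zoom in next.

Run:
```python
import cv2
t=cv2.imread('pics/top0.png'); s=cv2.imread('pics/scene0.png')
cv2.imwrite('pics/top0a.png',cv2.resize(t[70:220,200:335],None,fx=5,fy=4*1.0,interpolation=cv2.INTER_CUBIC)[:600]) if 0 else None
cv2.imwrite('pics/top0a.png',cv2.resize(t[75:215,205:325],None,fx=4.2,fy=4.2,interpolation=cv2.INTER_CUBIC))
cv2.imwrite('pics/top0b.png',cv2.resize(t[75:215,285:455],None,fx=4.2,fy=4.2,interpolation=cv2.INTER_CUBIC))
cv2.imwrite('pics/scene0a.png',cv2.resize(s[180:345,95:350],None,fx=3.1,fy=3.1,interpolation=cv2.INTER_CUBIC))
```

```text
(no output)
```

View pics/top0a.png

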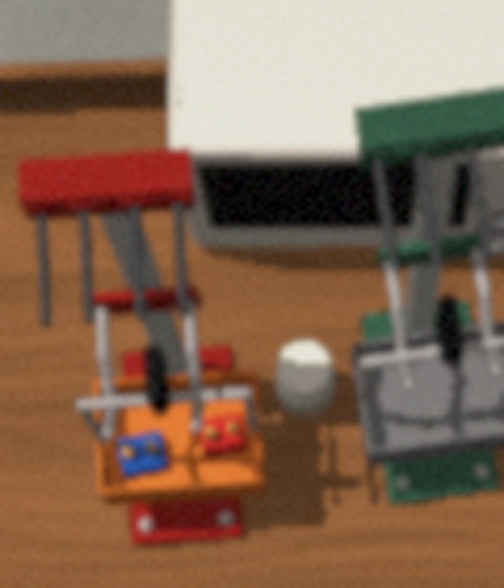

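View pics/top0b.png

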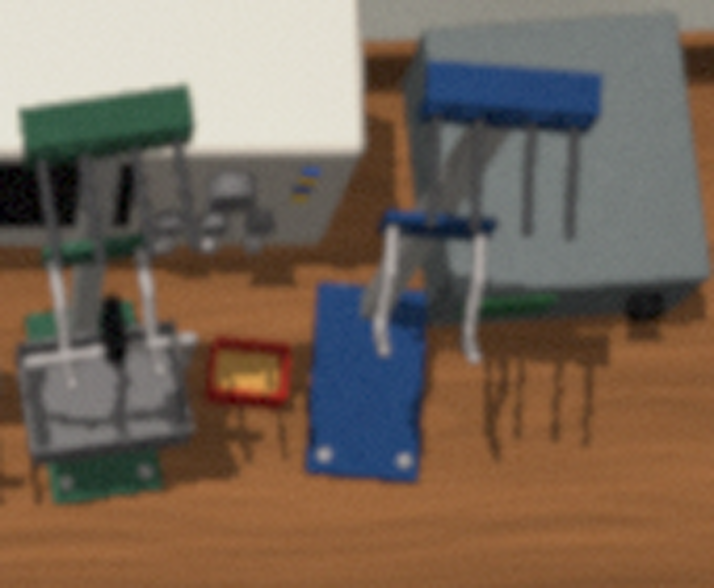

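View pics/scene0a.png

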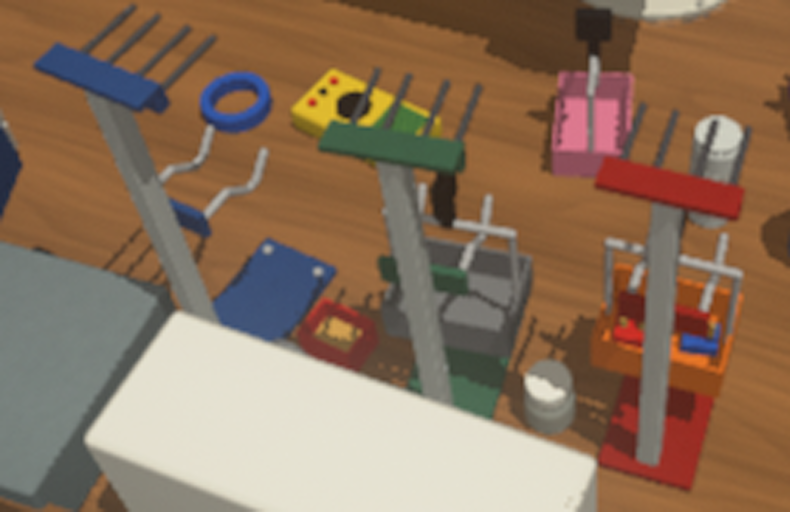

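```bash
cat > h.py <<'E'
from bench import ctrl
import cv2, numpy as np
np.set_printoptions(precision=4,suppress=True)
def pose(n,tool=None):
    p=ctrl.camera_params(n)
    if n!='wrist': return p,p['pose']
    T=np.eye(4)
    if tool is None: T[:3,:3]=ctrl.current_eef_rot();T[:3,3]=ctrl.current_tool_pos()
    else: T=tool
    return p,T@p['T_tool_cam']
def ray(P,uv):
    p,M=P
    d=np.array([(uv[0]-p['cx'])/p['fx'],-(uv[1]-p['cy'])/p['fy'],-1.])
    d=M[:3,:3]@d
    return M[:3,3],d/np.linalg.norm(d)
def onz(P,uv,z):
    o,d=ray(P,uv); return o+d*(z-o[2])/d[2]
def tri(L):
    A=np.zeros((3,3));b=np.zeros(3)
    for P,uv in L:
        o,d=ray(P,uv);Q=np.eye(3)-np.outer(d,d);A+=Q;b+=Q@o
    x=np.linalg.solve(A,b)
    r=[np.linalg.norm(np.cross(x-ray(P,uv)[0],ray(P,uv)[1]))*1000 for P,uv in L]
    return x,np.array(r)
def proj(P,X):
    p,M=P; c=M[:3,:3].T@(np.asarray(X)-M[:3,3])
    return np.array([p['cx']+p['fx']*c[0]/-c[2],p['cy']-p['fy']*c[1]/-c[2]])
E
cat > r1.py <<'E'
from h import *
T=pose('top');S=pose('scene')
b=lambda u,v:(285+(u+.5)/4.2-.5,75+(v+.5)/4.2-.5)
a=lambda u,v:(205+(u+.5)/4.2-.5,75+(v+.5)/4.2-.5)
s=lambda u,v:(95+(u+.5)/3.1-.5,180+(v+.5)/3.1-.5)
C=[onz(T,b(*c),.012) for c in [(318,284),(428,290),(418,480),(306,472)]]
print('blue base',np.array(C)); 
far=(C[0]+C[1])/2;near=(C[2]+C[3])/2
print('len',np.linalg.norm(far-near),'yaw',np.degrees(np.arctan2(*(far-near)[1::-1])),'yawY',np.degrees(np.arctan2(*(C[0]-C[1])[1::-1]))-90,'origin',near+(far-near)*60/160)
print('blue tips',onz(T,b(384,352),.231),onz(T,b(473,358),.231))
print('blue tips tri',tri([(T,b(384,350)),(S,s(262,152))]),tri([(T,b(473,358)),(S,s(208,128))]))
print('grey bar ends z.215',onz(T,b(25,360),.215),onz(T,b(195,340),.215))
print('grey plate',tri([(T,b(112,330)),(S,s(445,192))]), onz(T,b(112,330),.26))
print('orange bar ends',onz(T,a(80,405),.215),onz(T,a(250,392),.215))
print('orange plate', onz(T,a(156,378),.26))
print('green base near corners',onz(T,b(52,503),.012),onz(T,b(162,490),.012))
print('red base near corners',onz(T,a(134,543),.012),onz(T,a(243,536),.012))
for n,f,L in [('red',a,((22,162),(190,152))),('green',b,((22,110),(188,86))),('blue',b,((428,62),(602,74)))]:
    p,q=onz(T,f(*L[0]),.411),onz(T,f(*L[1]),.411); print(n,'block far edge',p,q,np.degrees(np.arctan2(*(p-q)[1::-1]))-90)
E
python3 r1.py
```

```text
blue base [[ 0.7642 -0.1765  0.012 ]
 [ 0.7563 -0.2653  0.012 ]
 [ 0.5989 -0.2469  0.012 ]
 [ 0.6081 -0.1581  0.012 ]]
len 0.15788941642944135 yaw -6.681199723438397 yawY -5.0843429053994385 origin [ 0.6623 -0.2094  0.012 ]
blue tips [ 0.6401 -0.1758  0.231 ] [ 0.634  -0.2353  0.231 ]
blue tips tri (array([ 0.6429, -0.1774,  0.2274]), array([0.6835, 0.6835])) (array([ 0.6351, -0.2368,  0.2292]), array([1.0774, 1.0774]))
grey bar ends z.215 [0.6468 0.0661 0.215 ] [ 0.6574 -0.0509  0.215 ]
grey plate (array([0.6524, 0.0086, 0.2587]), array([0.0154, 0.0154])) [0.652  0.0087 0.26  ]
orange bar ends [0.6208 0.2595 0.215 ] [0.6265 0.1428 0.215 ]
orange plate [0.6252 0.202  0.26  ]
green base near corners [0.5888 0.0456 0.012 ] [ 0.5968 -0.0426  0.012 ]
red base near corners [0.5622 0.2492 0.012 ] [0.5653 0.1621 0.012 ]
red block far edge [0.7127 0.2612 0.411 ] [0.7155 0.1637 0.411 ] 1.6982029051686993
green block far edge [0.738  0.0658 0.411 ] [ 0.7496 -0.0309  0.411 ] 6.7975339848782
blue block far edge [ 0.7596 -0.1705  0.411 ] [ 0.7488 -0.2702  0.411 ] -6.1784610728196725
```

```bash
cat >> h.py <<'E'
ST={'blue':(np.array([.6615,-.2090,.215]),-6.2),'green':(np.array([.6520,.0080,.215]),6.2),'red':(np.array([.6238,.2075,.215]),2.3)}
def Rz(y):
    c,s=np.cos(np.radians(y)),np.sin(np.radians(y)); return np.array([[c,-s,0],[s,c,0],[0,0,1.]])
def Rt(yaw,tilt=42):
    s,c=np.sin(np.radians(tilt)),np.cos(np.radians(tilt))
    return Rz(yaw)@np.array([[0,s,c],[-1,0,0],[0,-c,s]])
def tcp(grip,yaw,back=0.,tilt=42):
    "TCP pose for grasp point at grip, backed off along the tool axis"
    R=Rt(yaw,tilt); return np.asarray(grip)+R[:,1]*(.019-back),R
E
python3 - <<'E'
from h import *
T=pose('top')
print('can',onz(T,(253,247),.13),'mug',onz(T,(212,247),.09),'jar',onz(T,(277,162),.065))
for n,(p,y) in ST.items():
    for off in [(0,0,.045),(0,0,.075),(-.08,0,.075),(-.08,0,.12)]:
        g=p+Rz(y)@np.array(off)
        for b in (0,.15):
            P,R=tcp(g,y,b); q=ctrl.ik(P,R); print(n,off,b,q if q is None else np.round(q,1))
E
```

```text
can [0.4068 0.1856 0.13  ] mug [0.4135 0.3166 0.09  ] jar [0.6875 0.1088 0.065 ]
blue (0, 0, 0.045) 0 [-30.   20.9 101.7  42.3  23.6  32. ]
blue (0, 0, 0.045) 0.15 [-36.1   4.7 103.5  32.4  38.5  40.4]
blue (0, 0, 0.075) 0 [-30.   18.5  99.5  36.2  27.2  38.8]
blue (0, 0, 0.075) 0.15 [-36.1   2.9 100.4  29.5  42.7  44.3]
blue (-0.08, 0, 0.075) 0 [-34.6  12.6 108.9  44.3  27.2  27.2]
blue (-0.08, 0, 0.075) 0.15 [-43.6  -4.3 107.5  34.   46.6  35.6]
blue (-0.08, 0, 0.12) 0 [-34.6   8.9 104.9  35.8  33.   36.9]
blue (-0.08, 0, 0.12) 0.15 [-43.6  -6.6 102.2  30.6  53.   40.8]
green (0, 0, 0.045) 0 [-10.1  17.5 107.6  38.3  17.6  40.8]
green (0, 0, 0.045) 0.15 [-15.   -0.1 108.6  25.6  34.1  52.3]
green (0, 0, 0.075) 0 [-10.1  14.9 105.3  30.5  21.7  49. ]
green (0, 0, 0.075) 0.15 [-15.   -2.  105.4  22.7  38.9  55.8]
green (-0.08, 0, 0.075) 0 [-13.8   8.6 114.6  39.4  21.1  37.4]
green (-0.08, 0, 0.075) 0.15 [-21.7 -10.2 112.1  27.3  43.   47.8]
green (-0.08, 0, 0.12) 0 [-13.8   4.5 110.3  29.2  28.   48.6]
green (-0.08, 0, 0.12) 0.15 [-21.7 -12.5 106.5  24.1  50.   52.5]
red (0, 0, 0.045) 0 [ 18.7  18.7 105.5 -36.7  18.4 137.6]
red (0, 0, 0.045) 0.15 [ 23.3   2.5 106.  -25.3  34.2 127.3]
red (0, 0, 0.075) 0 [ 18.7  16.2 103.3 -29.7  22.4 130.1]
red (0, 0, 0.075) 0.15 [ 23.3   0.6 102.8 -22.6  38.7 123.9]
red (-0.08, 0, 0.075) 0 [ 22.2  10.5 111.8 -38.1  21.7 141.1]
red (-0.08, 0, 0.075) 0.15 [ 29.2  -6.  108.9 -27.1  41.6 131.6]
red (-0.08, 0, 0.12) 0 [ 22.2   6.7 107.7 -28.7  28.3 130.8]
red (-0.08, 0, 0.12) 0.15 [ 29.2  -8.3 103.6 -23.8  48.5 126.9]
```

```bash
sed -i 's/tilt=42/tilt=38/g' h.py
python3 - <<'E'
from h import *
p,y=ST['blue']; P,R=tcp(p+[0,0,.045],y,.16)
ctrl.goto(P,R)
np.savez('w_blue.npz',p=ctrl.current_tool_pos(),R=ctrl.current_eef_rot())
cv2.imwrite('pics/w_blue.png',ctrl.read_camera('wrist'))
p,y=ST['green']; P,R=tcp(p+[0,0,.045],y,.16)
print(ctrl.current_t())
ctrl.goto(P,R)
np.savez('w_green.npz',p=ctrl.current_tool_pos(),R=ctrl.current_eef_rot())
cv2.imwrite('pics/w_green.png',ctrl.read_camera('wrist'))
print(ctrl.current_t(),ctrl.current_contact_force())
E
```

```text
2.3417
3.1917 [-0.0832  0.1179  0.6064]
```

View pics/w_blue.png

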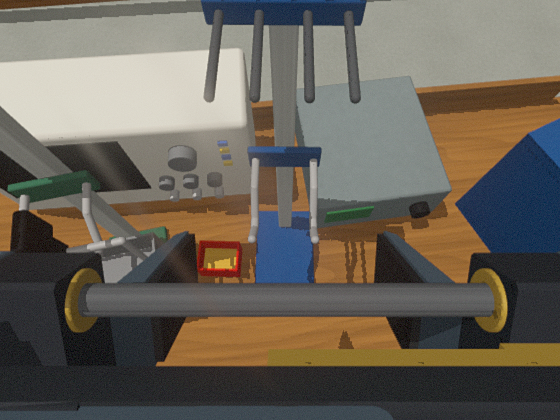

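View pics/w_green.png

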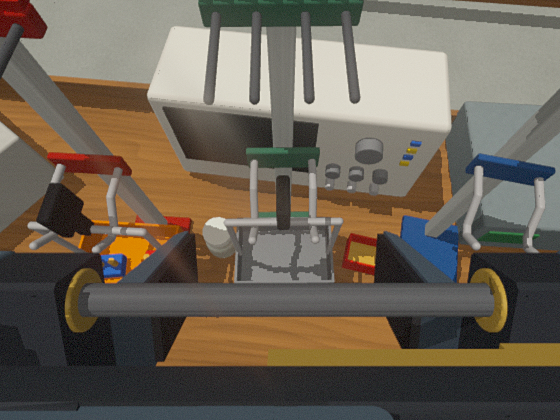

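Run:
```python
from h import *
def WP(n):
    d=np.load(f'w_{n}.npz');T=np.eye(4);T[:3,:3]=d['R'];T[:3,3]=d['p'];return pose('wrist',T)
for n,combs,tips in [('blue',[(210,98),(255,97),(310,98),(355,98)],[(252,236),(315,238)]),('green',[(210,99),(253,98),(308,98),(353,98)],[(253,237),(314,238)])]:
    P=WP(n); p,y=ST[n]; R=Rz(y)
    for yy,c in zip((.04,.015,-.015,-.04),combs):
        print(n,'comb pred',proj(P,p+R@[0,yy,.18]),'seen',c,'stand-frame',R.T@(onz(P,c,.395)-p)*1000)
    for yy,c in zip((.03,-.03),tips):
        print(n,'tip pred',proj(P,p+R@[-.024,yy,.014]),'seen',c,'stand-frame',R.T@(onz(P,c,.229)-p)*1000)
P=WP('green');p,y=ST['green'];R=Rz(y)
for c in [(229,222),(340,222)]: print('bar end',R.T@(onz(P,c,.215)-p)*1000)
print('plate top mid pred',proj(P,p+R@[0,0,.065]), 'front bottom', proj(P,p+R@[-.019,0,.065]),proj(P,p+R@[.019,0,.065]))
g=cv2.imread('pics/w_green.png');b=cv2.imread('pics/w_blue.png')
cv2.imwrite('pics/zg.png',np.hstack([cv2.resize(g[130:290,220:350],None,fx=3,fy=3,interpolation=2),cv2.resize(b[130:290,220:350],None,fx=3,fy=3,interpolation=2)]))
```

```text
blue comb pred [209.779   97.1742] seen (210, 98) stand-frame [ -0.5703  39.8314 180.    ]
blue comb pred [255.4501  97.1601] seen (255, 97) stand-frame [  0.1108  15.2501 180.    ]
blue comb pred [310.265   97.1431] seen (310, 98) stand-frame [ -0.5916 -14.8391 180.    ]
blue comb pred [355.9521  97.129 ] seen (355, 98) stand-frame [ -0.6011 -39.4331 180.    ]
blue tip pred [252.4575 238.2707] seen (252, 236) stand-frame [-21.7219  30.5183  14.    ]
blue tip pred [315.7628 238.2666] seen (315, 238) stand-frame [-23.7331 -29.2858  14.    ]
green comb pred [209.6528  98.0036] seen (210, 99) stand-frame [ -0.6884  39.7522 180.    ]
green comb pred [255.2702  97.9925] seen (253, 98) stand-frame [ -0.0048  16.2439 180.    ]
green comb pred [310.017   97.9791] seen (308, 98) stand-frame [ -0.0141 -13.8944 180.    ]
green comb pred [355.6441  97.968 ] seen (353, 98) stand-frame [ -0.0217 -38.5497 180.    ]
green tip pred [252.3145 238.7554] seen (253, 237) stand-frame [-22.2397  29.4132  14.    ]
green tip pred [315.585  238.7494] seen (314, 238) stand-frame [-23.2492 -28.5206  14.    ]
bar end [-1.3078 55.5723 -0.    ]
bar end [ -1.3213 -56.4667  -0.    ]
plate top mid pred [283.7242 191.9882] front bottom [283.6761 212.6801] [283.7699 172.3006]
```

View pics/zg.png

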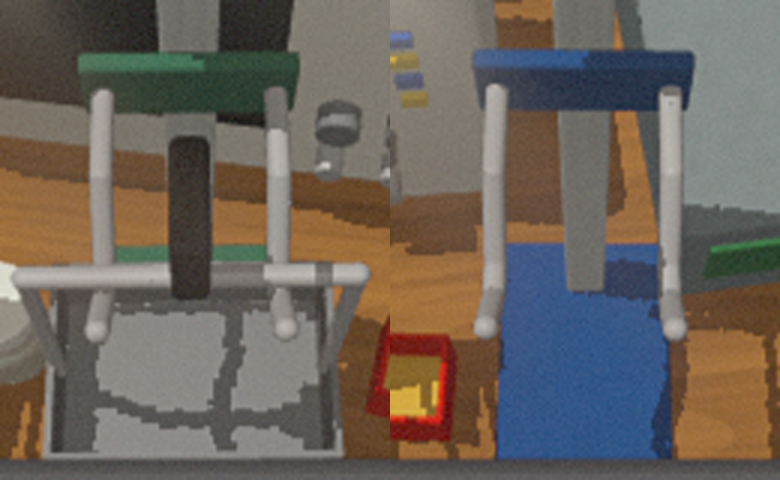

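Both views agree: the comb ends and prong tips on blue and green match the prediction within 1–2 mm. The grey bar ends at (229,222) and (340,222) put the basket centred and square. Next I'll grasp it.

Run:
```python
from h import *
p,y=ST['green']; R0=Rz(y); g=p+R0@[-.001,0,.045]
ctrl.command_gripper(.5)
P,R=tcp(g,y,0)
print(ctrl.current_t(), ctrl.current_contact_force())
c=ctrl.move_l(P,vel=.12,contact_N=12)
print(c,ctrl.current_t(), ctrl.current_contact_force(),ctrl.current_tool_pos()-P)
if not c:
    ctrl.command_gripper(0.)
    print(ctrl.current_grip_width(),ctrl.current_t(), ctrl.current_contact_force(),ctrl.current_wrist_torque())
cv2.imwrite('pics/w1.png',ctrl.read_camera('wrist'));cv2.imwrite('pics/s1.png',ctrl.read_camera('scene'))
```

```text
4.0167 [-0.0347  0.2073 -0.9734]
False 5.4917 [-0.4545 -0.5694 -0.2336] [-0.     -0.      0.0007]
0.13120333448028398 6.1 [-0.2711  0.2258  0.5737] [0.1438 0.3287 0.0723]
```

View pics/w1.png

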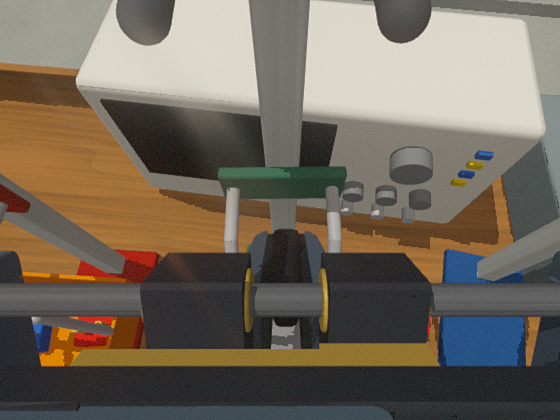

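View pics/s1.png

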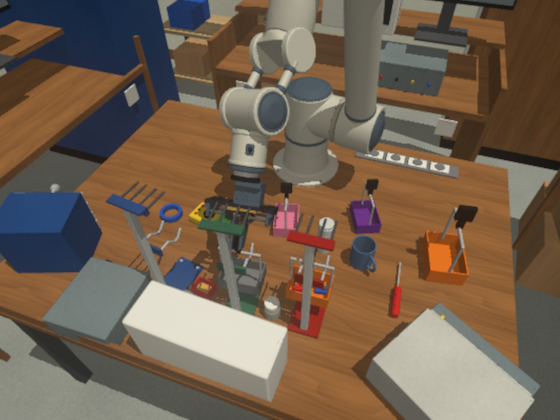

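Run:
```python
from h import *
def st(m): print(m,round(ctrl.current_t(),2),ctrl.current_contact_force(),ctrl.current_wrist_torque(),round(ctrl.current_grip_width(),3))
p,y=ST['green']; R0=Rz(y); g=p+R0@[-.001,0,.045]
st('0')
P,R=tcp(g+[0,0,.028],y); c=ctrl.move_l(P,vel=.06); st('up')
P,R=tcp(g+[0,0,.028]+R0@[-.09,0,0],y); c=ctrl.move_l(P,vel=.09,contact_N=15); st(('back',c))
cv2.imwrite('pics/s2.png',ctrl.read_camera('scene'));cv2.imwrite('pics/t2.png',ctrl.read_camera('top'))
a=cv2.imread('pics/s2.png')[170:350,90:360];b=cv2.imread('pics/t2.png')[90:270,250:430]
cv2.imwrite('pics/st2.png',np.hstack([cv2.resize(a,None,fx=1.75,fy=3,interpolation=2),cv2.resize(b,None,fx=1.75,fy=3,interpolation=2)]))
```

```text
0 6.2 [-0.2712  0.3626  1.5627] [0.0907 0.2231 0.1104] 0.133
up 6.82 [ 0.0001  0.2254 -4.0502] [-0.0338  0.6858  0.0215] 0.131
('back', False) 7.97 [ 0.2796 -0.0986 -2.9275] [-0.0759  0.6481  0.051 ] 0.131
```

View pics/st2.png

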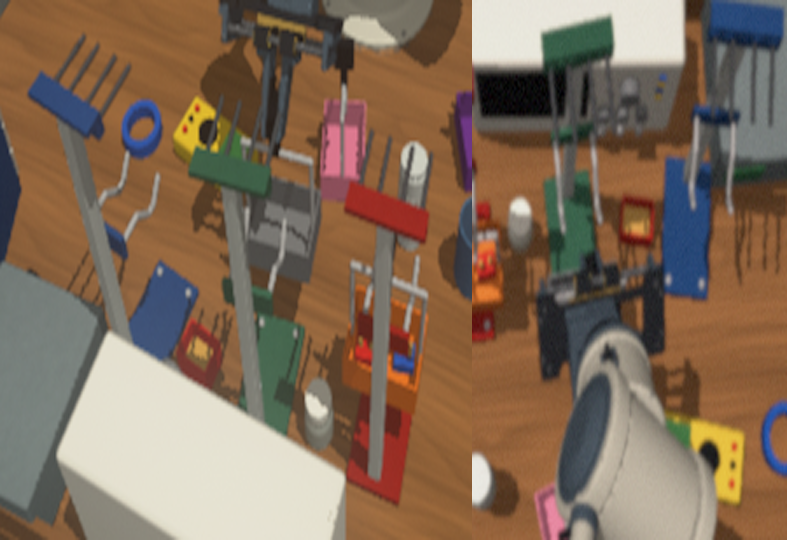

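Run:
```python
from h import *
def st(m): print(m,round(ctrl.current_t(),2),ctrl.current_contact_force(),ctrl.current_wrist_torque(),round(ctrl.current_grip_width(),3),ctrl.current_tool_pos())
p,y=ST['blue']; R0=Rz(y); g=p+[0,0,.045]
P,R=tcp(g+[0,0,.032]+R0@[-.09,0,0],y); c=ctrl.move_l(P,vel=.10,ori=R,contact_N=15); st(('lat',c))
np.savez('w_3.npz',p=ctrl.current_tool_pos(),R=ctrl.current_eef_rot())
cv2.imwrite('pics/w3.png',ctrl.read_camera('wrist'))
cv2.imwrite('pics/s3.png',ctrl.read_camera('scene'))
a=cv2.imread('pics/s3.png')[170:350,90:360]
cv2.imwrite('pics/s3z.png',cv2.resize(a,None,fx=2.9,fy=2.9,interpolation=2))
```

```text
('lat', False) 10.22 [ 0.1471  0.9132 -3.7831] [ 0.0454  0.6681 -0.0474] 0.133 [ 0.5836 -0.2002  0.277 ]
```

View pics/w3.png

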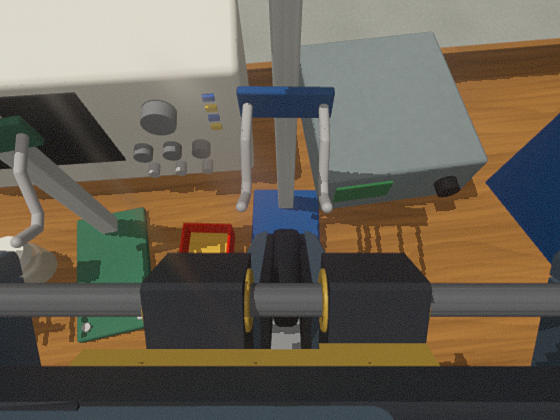

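View pics/s3z.png

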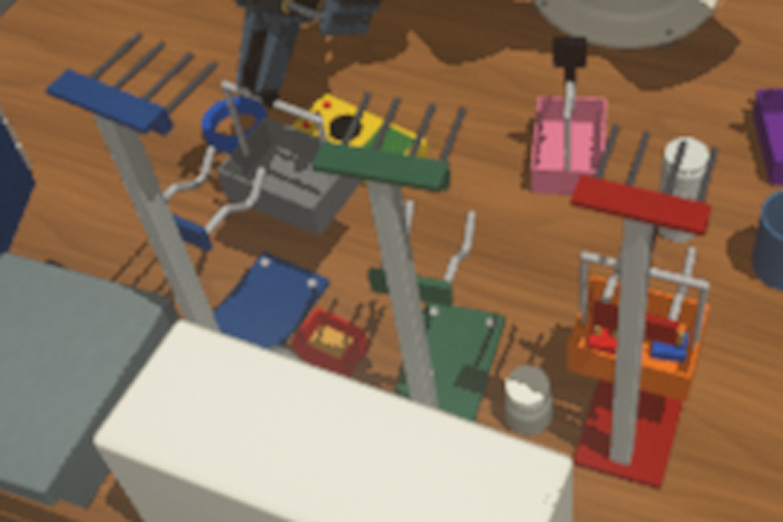

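Run:
```python
from h import *
def st(m): print(m,round(ctrl.current_t(),2),ctrl.current_contact_force(),ctrl.current_wrist_torque(),round(ctrl.current_grip_width(),3),ctrl.current_tool_pos())
p,y=ST['blue']; R0=Rz(y); g=p+[0,0,.045]
P,R=tcp(g+[0,0,.030],y); c=ctrl.move_l(P,vel=.08,contact_N=10); st(('in',c))
if not c:
    P,R=tcp(g+[0,0,.004],y); c=ctrl.move_l(P,vel=.05,contact_N=8); st(('dn',c))
    P,R=tcp(g+[0,0,-.002],y); c=ctrl.move_l(P,vel=.02,contact_N=6); st(('dn2',c)); print(ctrl.current_tool_pos()-P)
cv2.imwrite('pics/w4.png',ctrl.read_camera('wrist'))
cv2.imwrite('pics/s4.png',ctrl.read_camera('scene'))
a=cv2.imread('pics/s4.png')[170:350,90:360]
cv2.imwrite('pics/s4z.png',cv2.resize(a,None,fx=2.9,fy=2.9,interpolation=2))
```

```text
('in', False) 11.59 [ 0.4862 -0.8599 -2.1492] [0.1386 0.7455 0.0149] 0.128 [ 0.6727 -0.2102  0.275 ]
('dn', False) 12.26 [ 0.7099  0.028  -1.993 ] [0.0686 0.6819 0.0174] 0.134 [ 0.6732 -0.2103  0.249 ]
('dn2', True) 12.56 [-1.8905  0.997   5.608 ] [0.2009 0.0715 0.0991] 0.126 [ 0.6736 -0.2104  0.2449]
[ 0.0004 -0.0002  0.0019]
```

View pics/w4.png

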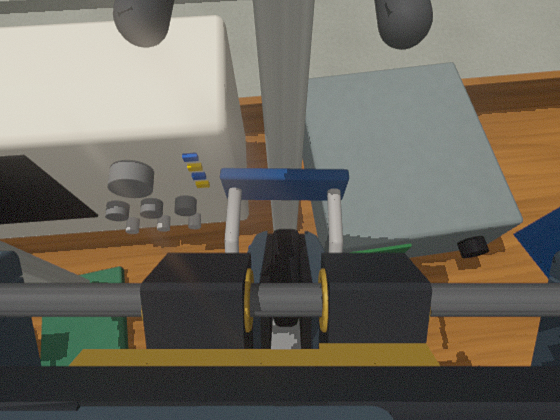

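View pics/s4z.png

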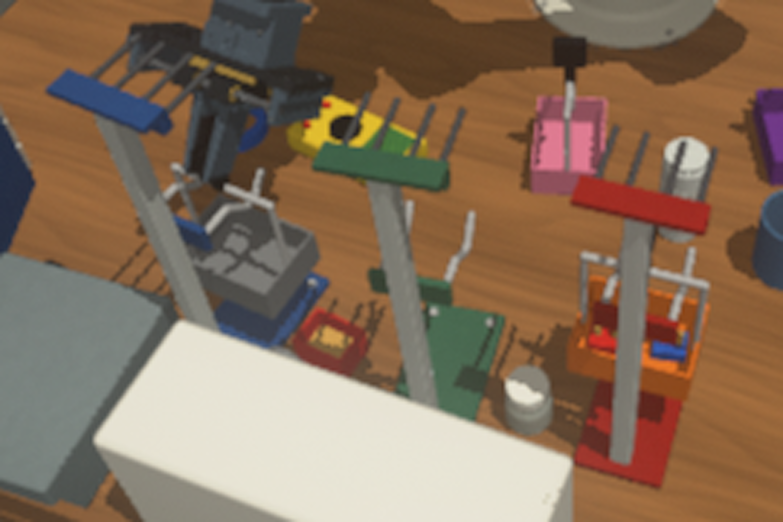

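The bar is seated: contact came at nominal height, and the force change is about the basket's weight. I'll release, back off and look.

Run:
```python
from h import *
def st(m): print(m,round(ctrl.current_t(),2),ctrl.current_contact_force(),round(ctrl.current_grip_width(),3))
p,y=ST['blue']; R0=Rz(y); g=p+[0,0,.045]
ctrl.command_gripper(.5); st('open')
P,R=tcp(g,y,.16); ctrl.move_l(P,vel=.15); st('back')
np.savez('w_5.npz',p=ctrl.current_tool_pos(),R=ctrl.current_eef_rot())
cv2.imwrite('pics/w5.png',ctrl.read_camera('wrist'))
```

```text
open 13.34 [0.4618 0.5278 1.3842] 0.498
back 14.57 [ 0.344   0.1623 -0.6651] 0.501
```

View pics/w5.png

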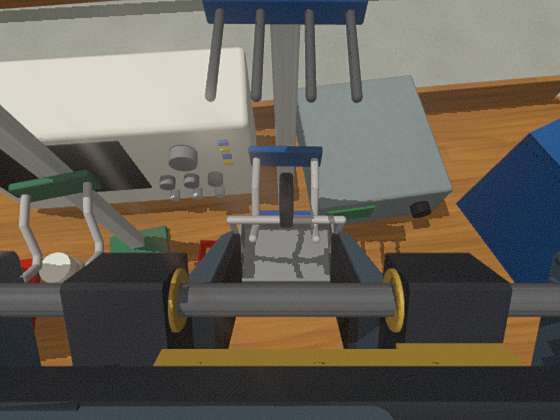

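Run:
```python
from h import *
d=np.load('w_5.npz');T=np.eye(4);T[:3,:3]=d['R'];T[:3,3]=d['p'];P=pose('wrist',T)
p,y=ST['blue'];R=Rz(y)
im=cv2.imread('pics/w5.png');cv2.imwrite('pics/w5z.png',cv2.resize(im[130:290,210:370],None,fx=3.7,fy=3.7,interpolation=2))
for c in [(231,219),(344,218.5)]: print(R.T@(onz(P,c,.215)-p)*1000)
print(proj(P,p+R@[0,.056,0]),proj(P,p+R@[0,-.056,0]))
# red approach checks + path
p,y=ST['red'];Pp,Rr=tcp(p+[0,0,.045],y,.16);print(ctrl.current_q(),ctrl.ik(Pp,Rr))
```

```text
[ 1.0198 54.8079 -0.    ]
[  1.5884 -59.3079  -0.    ]
[229.7571 219.9365] [340.8174 219.9585]
[-34.6638   4.735   98.5113  24.4752  45.0992  49.031 ] [ 22.2421   2.2756 101.1483 -18.3759  41.7659 119.8717]
```

View pics/w5z.png

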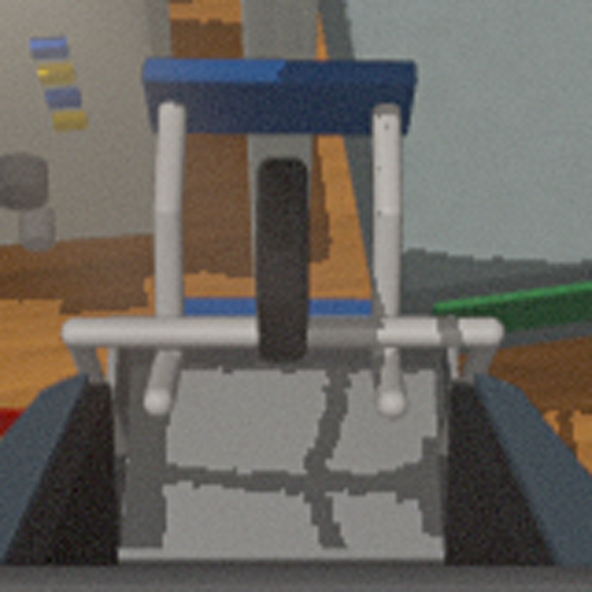

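Grey hangs square on blue, with bar ends at (231,219) and (344,218.5) and the bar about 1 mm from the seat. Next is the red stand, going by a waypoint held clear of the green comb.

Run:
```python
from h import *
def st(m): print(m,round(ctrl.current_t(),2),ctrl.current_contact_force(),round(ctrl.current_grip_width(),3))
p,y=ST['green'];P,R=tcp(p+[0,0,.045],y,.21);ctrl.goto(P,R);st('via')
p,y=ST['red'];P,R=tcp(p+[0,0,.045],y,.16);ctrl.goto(P,R);st('red')
np.savez('w_red.npz',p=ctrl.current_tool_pos(),R=ctrl.current_eef_rot())
cv2.imwrite('pics/w_red.png',ctrl.read_camera('wrist'))
P=pose('wrist');R=Rz(y)
for yy in (.04,.015,-.015,-.04): print('comb',proj(P,p+R@[0,yy,.18]))
for yy in (.03,-.03): print('tip',proj(P,p+R@[-.024,yy,.014]))
im=cv2.imread('pics/w_red.png');cv2.imwrite('pics/wrz.png',cv2.resize(im[60:290,190:370],None,fx=2.6,fy=2.6,interpolation=2))
```

```text
via 15.43 [ 0.6532 -0.6521 -0.0887] 0.504
red 16.46 [0.0678 0.4071 0.2292] 0.5
comb [208.4203  97.9021]
comb [254.1382  97.8504]
comb [309.0022  97.7884]
comb [354.7244  97.7366]
tip [251.7208 238.7226]
tip [315.0549 238.6552]
```

View pics/w_red.png

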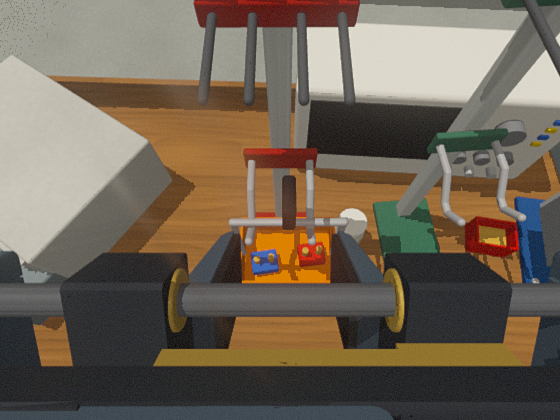

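View pics/wrz.png

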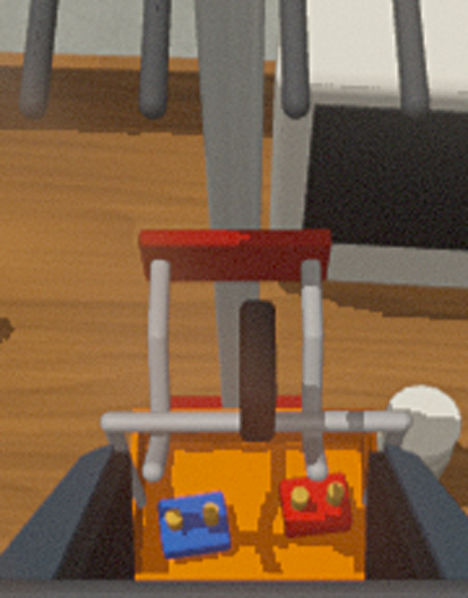

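Run:
```python
from h import *
P=pose('wrist');p,y=ST['red'];R=Rz(y)
for c in [(203,100),(248.5,101),(303,101),(349,101)]: print('comb',R.T@(onz(P,c,.395)-p)*1000)
for c in [(230,222.3),(347.7,222.3)]: print('bar',R.T@(onz(P,c,.215)-p)*1000)
for c in [(249,239.5),(312,239)]: print('tip',R.T@(onz(P,c,.229)-p)*1000)
im=ctrl.read_camera('wrist')
# plate blob: dark pixels between rows 170..232
g=im.max(2); m=((g<70)*255).astype(np.uint8); m[:170]=0;m[232:]=0;m[:,:270]=0;m[:,305:]=0
for r in range(172,232,4):
    c=np.where(m[r])[0]; print(r,(c.min(),c.max()) if len(c) else None,end=' ')
for z,px in ((.28,185),(.26,200)):
    pass
print()
print('plate ctr pred at y=-6mm', proj(P,p+R@[0,-.006,.065]),proj(P,p+R@[0,-.006,.045]))
```

```text
comb [ -1.439   42.8344 180.    ]
comb [ -2.1592  17.9968 180.    ]
comb [ -2.2013 -11.6737 180.    ]
comb [ -2.2368 -36.7116 180.    ]
bar [-1.6802 53.9341 -0.    ]
bar [ -1.8171 -64.6936  -0.    ]
tip [-24.7734  32.5472  14.    ]
tip [-24.3413 -27.0958  14.    ]
172 None 176 (np.int64(284), np.int64(292)) 180 (np.int64(282), np.int64(294)) 184 (np.int64(283), np.int64(294)) 188 (np.int64(284), np.int64(294)) 192 (np.int64(288), np.int64(294)) 196 (np.int64(292), np.int64(294)) 200 (np.int64(294), np.int64(294)) 204 None 208 None 212 None 216 None 220 None 224 None 228 (np.int64(284), np.int64(284)) 
plate ctr pred at y=-6mm [290.175  191.8934] [289.9231 201.9008]
```

```bash
cat >> h.py <<'E'
GO=ST['red'][0]+Rz(ST['red'][1])@np.array([-.0017,-.005,.045])
def st(m): print(m,round(ctrl.current_t(),2),ctrl.current_contact_force(),ctrl.current_wrist_torque(),round(ctrl.current_grip_width(),3),ctrl.current_tool_pos())
E
python3 - <<'E'
from h import *
y=ST['red'][1];R0=Rz(y)
P,R=tcp(GO,y); c=ctrl.move_l(P,vel=.11,contact_N=12); st(('in',c))
if not c:
    ctrl.command_gripper(0.); st('grip')
    P,R=tcp(GO+[0,0,.029],y); ctrl.move_l(P,vel=.05); st('up')
cv2.imwrite('pics/w6.png',ctrl.read_camera('wrist'))
s=ctrl.read_camera('scene');cv2.imwrite('pics/s6z.png',cv2.resize(s[170:350,90:360],None,fx=2.9,fy=2.9,interpolation=2))
E
```

```text
('in', False) 18.15 [ 0.8047  0.5043 -0.1715] [0.0002 0.3786 0.0262] 0.504 [0.6339 0.203  0.2457]
grip 18.76 [-0.4879  1.9055  0.4835] [0.1923 0.3595 0.0935] 0.127 [0.634  0.203  0.2451]
up 19.49 [-0.3749 -0.8348 -2.48  ] [0.0344 0.7136 0.0112] 0.13 [0.6338 0.2029 0.2739]
```

View pics/w6.png

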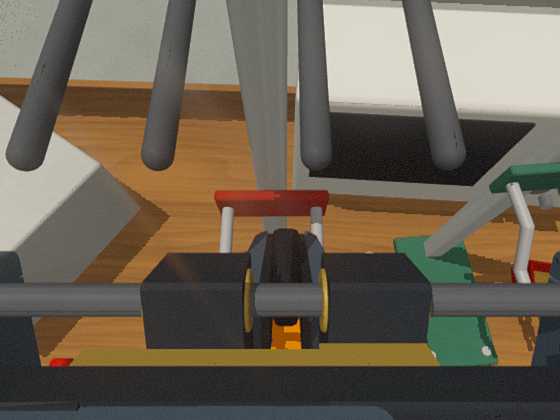

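View pics/s6z.png

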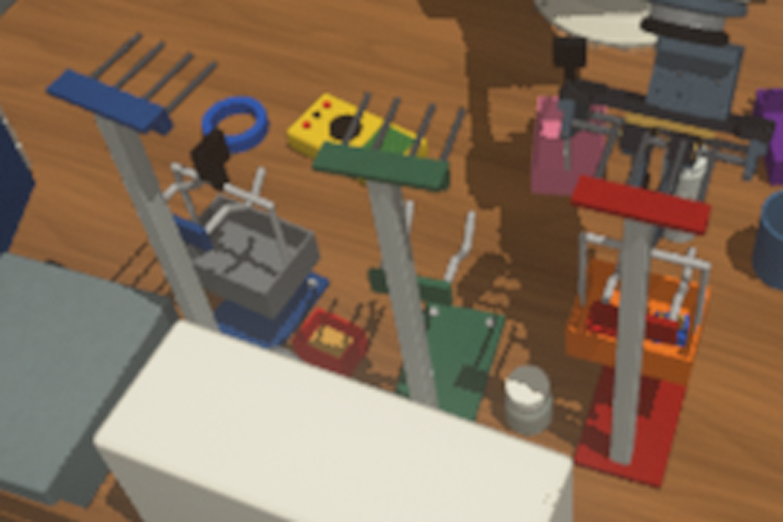

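Run:
```python
from h import *
y=ST['red'][1];R0=Rz(y)
P,R=tcp(GO+[0,0,.030]+R0@[-.085,0,0],y); c=ctrl.move_l(P,vel=.07,contact_N=15); st(('back',c))
p,yg=ST['green'];p=p+Rz(yg)@[0,.0006,0];P2,R2=tcp(p+[0,0,.045+.045]+Rz(yg)@[-.09,0,0],yg)
for f in np.linspace(0,1,7):
    print(np.round(ctrl.ik(P+(P2-P)*f,Rt(y+(yg-y)*f)),1))
if not c:
    c=ctrl.move_l(P2,vel=.09,ori=R2,contact_N=15); st(('lat',c))
cv2.imwrite('pics/w7.png',ctrl.read_camera('wrist'))
s=ctrl.read_camera('scene');cv2.imwrite('pics/s7z.png',cv2.resize(s[170:350,90:360],None,fx=2.9,fy=2.9,interpolation=2))
```

```text
('back', False) 20.96 [-0.6289  0.2294 -3.185 ] [0.0647 0.7093 0.0055] 0.129 [0.5494 0.1995 0.2751]
[ 20.9   9.8 109.7 -26.2  26.4 128.7]
[ 15.5   8.5 110.9 -18.8  24.4 117.2]
[  9.8   7.5 111.7  -9.7  23.3 103.8]
[  4.    6.8 112.1   0.4  23.1  89.4]
[ -1.9   6.3 112.1  10.3  24.1  75.2]
[ -7.7   6.2 111.7  18.8  26.   62.5]
[-13.3   6.5 111.   25.4  28.6  51.8]
('lat', False) 23.35 [-0.4949  0.0221 -3.3574] [-0.0719  0.6354  0.0278] 0.129 [0.574  0.0004 0.29  ]
```

View pics/w7.png

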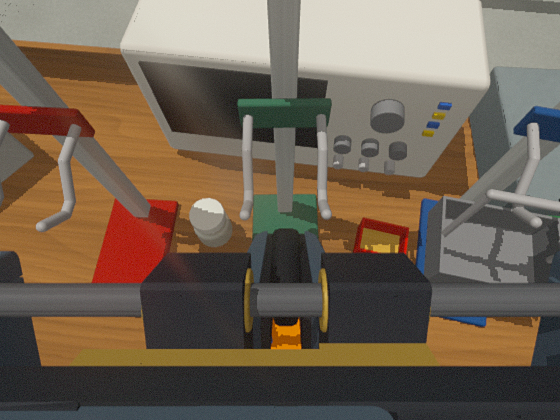

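View pics/s7z.png

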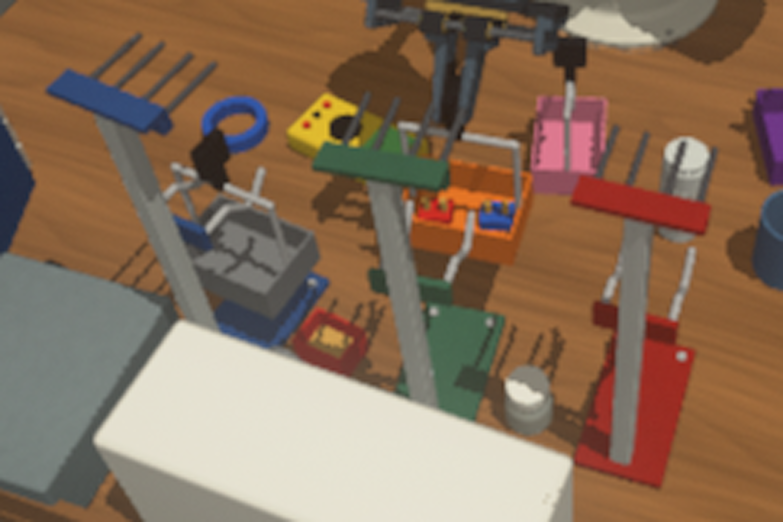

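Both adapters are still in the tray, and the plate at column 286 is centred between the prong tips at (246,213) and (324,213). Next I'll insert it and lower.

Run:
```python
from h import *
p,y=ST['green'];R0=Rz(y);g=p+R0@[-.0005,.0015,.045]
P,R=tcp(g+[0,0,.030]+R0@[-.09,0,0],y); c=ctrl.move_l(P,vel=.05,contact_N=12); st(('dn',c))
P,R=tcp(g+[0,0,.030],y); c=ctrl.move_l(P,vel=.06,contact_N=12); st(('in',c))
if not c:
    P,R=tcp(g+[0,0,.004],y); c=ctrl.move_l(P,vel=.04,contact_N=9); st(('dn',c))
    P,R=tcp(g+[0,0,-.002],y); c=ctrl.move_l(P,vel=.015,contact_N=6); st(('dn2',c)); print(ctrl.current_tool_pos()-P)
cv2.imwrite('pics/w8.png',ctrl.read_camera('wrist'))
s=ctrl.read_camera('scene');cv2.imwrite('pics/s8z.png',cv2.resize(s[170:350,90:360],None,fx=2.9,fy=2.9,interpolation=2))
```

```text
('dn', False) 23.9 [ 0.1083 -0.6185 -4.0327] [-0.0642  0.681  -0.0347] 0.127 [0.5733 0.001  0.2745]
('in', False) 25.55 [-0.6579 -0.1446 -3.0589] [-0.0651  0.7435  0.0055] 0.131 [0.6627 0.0107 0.275 ]
('dn', False) 26.35 [ 0.2339 -0.1785 -3.3815] [-0.0998  0.6714  0.0445] 0.131 [0.6631 0.0107 0.2492]
('dn2', True) 26.71 [-1.8125  0.8194  6.3529] [0.0537 0.0975 0.0897] 0.127 [0.6633 0.0107 0.2449]
[ 0.0003 -0.      0.0019]
```

View pics/s8z.png

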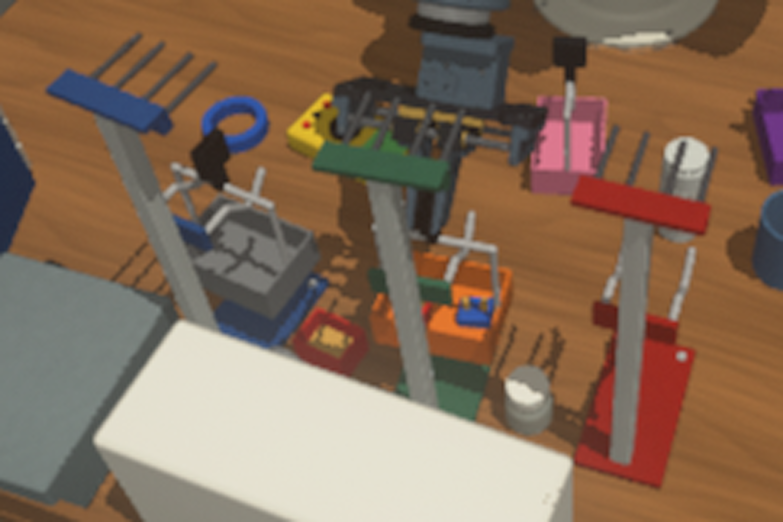

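Run:
```python
from h import *
p,y=ST['green'];R0=Rz(y);g=p+R0@[-.0005,.0015,.045]
ctrl.command_gripper(.5); st('open')
P,R=tcp(g,y,.17); ctrl.move_l(P,vel=.13); st('back')
im=ctrl.read_camera('wrist');cv2.imwrite('pics/w9.png',im)
Pw=pose('wrist');print([proj(Pw,p+R0@[0,s*.056,0]) for s in (1,-1)])
s=ctrl.read_camera('scene');cv2.imwrite('pics/s9z.png',cv2.resize(s[170:350,90:360],None,fx=2.9,fy=2.9,interpolation=2))
cv2.imwrite('pics/t9.png',ctrl.read_camera('top'))
```

```text
open 27.49 [ 0.1142 -0.667   0.411 ] [-0.0179  0.3894  0.0033] 0.497 [0.6624 0.0108 0.2438]
back 28.96 [ 0.1012  0.6448 -0.0849] [-0.0087  0.3315 -0.0282] 0.501 [ 0.5589 -0.0006  0.3783]
[array([232.6235, 216.665 ]), array([340.695 , 216.6964])]
```

View pics/w9.png

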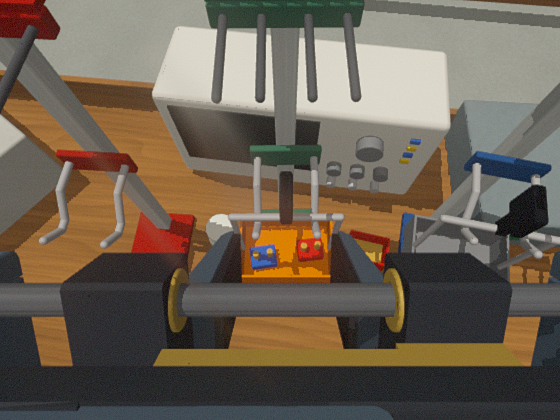

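View pics/s9z.png

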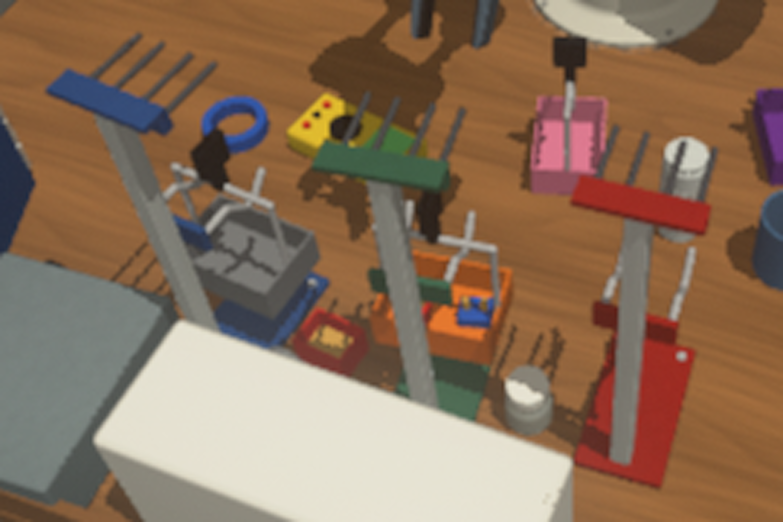

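View pics/t9.png

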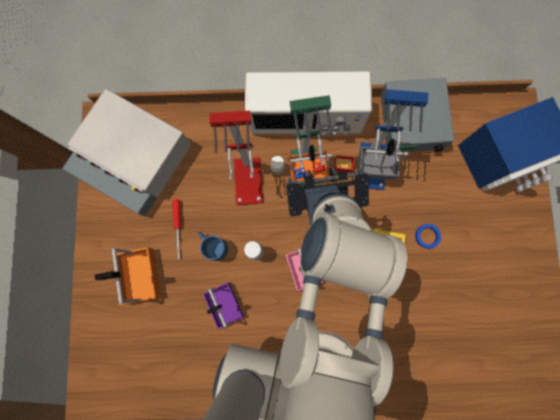

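The bar ends at (231,216) and (341,216) match the predicted (232.6,216.7) and (340.7,216.7). Both adapters are in the tray, the gripper is clear, and the bystanders sit where they were in the first top view. I'll hand in now.

Run:
```python
from h import *
ctrl.sleep(.3); st('end'); print(ctrl.sign_off())
```

```text
end 29.41 [-0.9398  0.0212 -0.5292] [-0.0483  0.3701  0.0166] 0.496 [ 0.559  -0.0006  0.3789]
the job is handed in; nothing more can be done
None
```

I moved the empty grey basket from the green stand to the blue one, then the orange basket with both adapters from red to green. I handed the job in at about 29.4 s of the 67 s allowed.

- **Grey basket on blue:** the bar lies square, about 1 mm behind the seat point and about 2 mm off centre sideways.
- **Orange basket on green:** the bar ends appear within about 2 pixels of where they should, level and square. Both adapters are in the tray.
- **Contact and bystanders:** force readings at each step stayed under 7 N. The gripper was backed well clear, and nothing else on the bench looked moved in the last top view. The arm partly hid the multimeter and pink basket there, but the last scene view showed both in place.

No check failed. The first overhead estimate put the red stand about 3 mm off sideways from the wrist-camera view, and the orange basket hung about 8 mm off that stand's centre. I gripped the orange basket by its position in the wrist view.

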